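# Turn a circuit board over onto the inspection cradle

### The job

Swing the inspection station's guard door wide open by its upright pull post and leave it open. Then take the board carrier out of the infeed rack, turn it over, and set it (do not drop it) into the station's sloping cradle so that the solder side now faces up towards the camera: long edge down on the ledge, between the end stops, lying flat back against the slope. Let go of it, and leave the reel, the bottle and the parts bin where they stand.

Things in the scene. Friction and masses are not known exactly. Their poses are not given: they have to be found in the camera images.
- guard_door (a joint): Angle of the station's guard door: a clear panel in an aluminium frame on the station's front (the side towards the robot), 220 mm wide, 130 mm tall, its top 146 mm above the table. 0 = shut, grows as it swings towards the robot, up to 1.75 rad. Vertical hinge at the station's right (as seen from the robot); it stays where it is left.
- guard_door_hinge (a point): Point on the door's vertical hinge line, 16 mm above the table. Its axes turn with the door: y runs from the hinge along the door to its free edge (at 216 mm), -x points out of the door's front, z up.
- guard_door_grip (a point): Top end of the door's pull: an upright black round post, 16 mm in diameter, 115 mm long, its top at 161 mm above the table; it stands 45 mm in front of the door panel, 155 mm from the hinge line, carried by two thin arms, the upper one 60 mm below this point, so the top 55 mm of the post is free all round. Same axes as the hinge point. The post turns with the door.
- carrier: Black flat carrier frame 130 x 90 x 12 mm, 0.16 kg, holding a green circuit board; both sides of the frame are flat. Origin at its middle. x along the 130 mm edge; y towards the wide solid rail to grip (130 x 30 mm, 12 mm thick, y = 15 to 45 mm); z out of the component side (chips, white connector). At the start it stands in the infeed rack, wide rail uppermost, component side up.
- solder_face (a point): Middle of the carrier's solder side (bare board with rows of small solder joints), 6 mm from the carrier's origin along its -z; axes as the carrier.
- infeed_rack: Dark steel foot of the infeed rack, 150 x 190 mm, 12 mm thick, with the infeed cradle on two pillars. Origin at the middle of its underside. The cradle leans towards this -x; cradle origin 20 mm along +x.
- infeed_cradle: Aluminium sloping cradle, leaning 30 deg from vertical. Origin: middle of the inner corner of ledge and slope, 34 mm above the table; x along the ledge, y up the slope, z out of the slope. Slope plate 174 mm long, 6 thick, up to y = 50 mm; above it the carrier is free on both sides. Ledge 20 mm wide (z), then a lip 4 mm thick, to y = 8 mm. End stops 20 mm high, inner faces at x = +-83 mm.
- station_cradle: The station's sloping cradle, the destination, behind the guard door: size and axes as the infeed cradle, but leaning 40 deg from vertical, origin 36 mm above the table. Its top leans towards door and robot; z points up and away from the robot, to the camera. Carrier home: its origin at x = 0 (+-18 mm play), y = 45, z = 6 mm, its z along this -z.
- station: Grey base plate 300 x 250 x 14 mm of the inspection station. Origin on the table, 20 mm (-x) from under the cradle's origin; x away from the door (door plane x = -112 mm, hinge y = -110), y left, z up. Clear side guards at y = +-119 mm, x -105 to 55 mm, 154 mm high; 230 mm clear inside, no roof. Small camera on a post at the rear left (x = 180, y = 90 mm), 190 mm high.
- reel: Bystander: white component reel lying flat, 120 mm in diameter, 16 mm high; origin at the middle of its underside.
- cleaner: Bystander: white bottle standing, 50 mm in diameter, 120 mm high; origin at the middle of its underside.
- parts_bin: Bystander: open grey plastic bin, 100 x 140 x 50 mm; origin at the middle of its underside.
Mind the look-alikes: they are no part of the job. Of the things like the carrier, leave any that is blue or pink; of the rest the smaller one is meant.

How it is judged (in metres and radians):
On the way, in this order (a step that is already met when the one before it is completed fails the run):
1. the guard door is wide open (more than 1.2 rad) with the carrier still in the infeed rack (value of joint guard_door above 1.2 rad and distance of carrier from where it was at the start of the episode below 0.03 m), for 0.1 s.
2. the carrier is out of the infeed rack, in the fingers (distance of carrier from where it was at the start of the episode above 0.06 m and contact force between the fingers and carrier above 0.5 N), for 0.1 s.
3. still in the fingers, the carrier is brought solder side up into the station's cradle, within 12 mm of the ledge (contact force between the fingers and carrier above 0.5 N and x of carrier in the frame of station_cradle between -0.022 and 0.022 m and y of carrier in the frame of station_cradle between 0.04 and 0.057 m and z of carrier in the frame of station_cradle between 0.001 and 0.02 m and angle between the z axis of carrier and the z axis of station_cradle, either way round below 0.26 rad and angle between the y axis of carrier and the y axis of station_cradle, either way round below 0.12 rad and z of solder_face in the frame of station_cradle above 0.0075 m), for 0.05 s.
At the end, for the whole second after the job is handed in: Door open by more than 1.15 rad; carrier released and still in the station's cradle, solder side up: within 21 mm of the middle along the ledge, origin 41 to 49 mm up the slope and 1 to 10 mm off it, within 0.1 rad of the slope, long edge within 0.12 rad of the ledge (value of joint guard_door above 1.15 rad and x of carrier in the frame of station_cradle between -0.021 and 0.021 m and y of carrier in the frame of station_cradle between 0.041 and 0.049 m and z of carrier in the frame of station_cradle between 0.001 and 0.01 m and angle between the z axis of carrier and the z axis of station_cradle, either way round below 0.1 rad and angle between the y axis of carrier and the y axis of station_cradle, either way round below 0.12 rad and z of solder_face in the frame of station_cradle above 0.0075 m and linear speed of carrier below 0.02 m/s and angular speed of carrier below 0.1 rad/s); the robot touches nothing.
It fails at once if the reel is moved by more than 30 mm or tipped (distance of reel from where it was at the start of the episode above 0.03 m or angle between reel's own z axis and vertical above 0.5 rad).
It fails at once if the bottle is moved by more than 30 mm or tipped (distance of cleaner from where it was at the start of the episode above 0.03 m or angle between cleaner's own z axis and vertical above 0.5 rad).
It fails at once if the parts bin is moved by more than 30 mm or tipped (distance of parts_bin from where it was at the start of the episode above 0.03 m or angle between parts_bin's own z axis and vertical above 0.5 rad).
It also fails if it takes over 54 s, if anything falls off the work surface, if the arm or the gripper's body presses on something with over 40 N, if the wrist force passes 120 N, or if a joint passes its speed limit or range.

### The arm

A 6-joint arm with a two-finger parallel gripper is mounted at the origin on the work surface. World frame = base frame: x ahead of the robot, y to its left, z up, the work surface at z = 0. Lengths are in mm, angles in rad, forces in N, time in s.
With the tool pointing down it reaches from about 325 to 850 mm from the base axis. Payload 4.4 kg.
Tool frame: the origin (TCP) lies between the finger pads; the fingertips stand bot.tips_ahead ahead of it and the grasp point (between the pads) lies 6 mm ahead of it (bot.tips_ahead is the distance from the TCP to the fingertips, in mm); z points along the fingers, y is the line along which they close (so a half turn about z gives the same grasp; the last joint's range is limited). The gripper opens to 94 mm and grips with 3 to 60 N. Pads are 16 mm wide; open, the fingers measure 119 mm over their backs; the gripper's body (75 mm by 177 mm) begins 78 mm behind the grasp point.
Start: joints at [-1.435, 0.207, 1.542, -0, 1.393, -0.15], TCP at [162.646, -551.519, 230.447] pointing down, gripper open.
Joint ranges: [-2.73, 2.73], [-0.86, 2.22], [0.23, 2.46], [-1.11, 4.25], [0.08, 2.63], [-2.82, 2.82]. Speed limits (rad/s): [2.79, 2.79, 3.14, 3.14, 3.14, 3.14].

### API

Orientations are given as a 3x3 rotation matrix whose columns are the frame's x, y, z axes.
In Python, from bench import bot, vision gives the robot as it stands.
- The arm moves only by the shell command python3 -m pendant 'ROWS' [FORCE]. ROWS is a JSON object of lists of equal length, an entry for each row: "xyz": the shift along the world's x, y, z in cm, a list of three; "turn": the turn, a rotation vector about the world's x, y, z in degrees, a list of three; "hand": the opening, from 0 (shut) to 1 (fully open). In form: {"xyz": [[x, y, z], ...], "turn": [[ax, ay, az], ...], "hand": [hand, ...]}. A call has 1 to 12 rows; each row is the pose to reach, as a shift and turn from the pose commanded when the call began; what a row does not reach only later rows make up. A row lasts 1/12 s, in which the tool goes at most 41.7 mm and 7.16 degrees, less where a joint would pass 70% of its speed; a pose out of reach is approached as far as the arm can. A call with a gripper value outside its range is refused whole. The fingers move at their own pace and stop on an object; FORCE is the grip in N (left out, the last holds). Time passes only in rows, so rows that repeat a pose let the fingers close. It gives the time, the measured TCP pose, the force, the opening and the grip force at its end, in the units of the state.
- bot.state(): the state, without advancing time (a new reading comes with each control period).
- vision.grab_frame(name): name is "scene" or "top"; returns a dict with "frame" (400x640x3 uint8, red, green, blue), "depth" (400x640 float32, mm along the optical axis (not along the pixel's ray), 0 where there is no reading), "mtx" (3x3 intrinsics, pixels), "dist_coeffs" ([k1, k2, p1, p2, k3] as OpenCV has them; the pictures are not rectified), "world_to_cam" (4x4, takes a point from world to camera coordinates). Camera axes: x right, y down, z forward; pixel columns grow to the right and rows downward; lengths in mm; the calibration is good to about 2 mm. A picture is of the moment at which its call begins.
- bot.finish_job(): hands the job in; it is judged then, once.
The state is a dict: "time": time; "joint_pos": joint angles; "dq": joint speeds; "effort": joint torques, N m; "ee_pos": TCP position; "tool_rot": TCP orientation; "ft_force": force on the tool from outside, world axes, zero at the start; "wrist_torque": the same for the moment, N m; "finger_gap": finger opening in mm; "gripper_force": force on a finger pad.
Only numpy, scipy, OpenCV 4.12 (cv2) and the standard library are available. Lean on these libraries where they do the work, as an engineer would, in place of code of your own. Each camera call takes 0.05 s, during which the arm holds its last target. There are 200 camera calls.

## Working session

There is one attempt and no reset: what is moved stays moved. The work goes in short steps, Python scripts to look and compute and a shell command to move; the robot and the scene stay as the last step left them, time stands still between calls to the robot, and variables do not carry over. Pictures are saved under pics/ and viewed, at most 10 in all, crops included, and the job is handed in when it is done.

```bash
ls; mkdir -p pics
cat > h.py <<'E'
import numpy as np, cv2
from bench import bot, vision
def load(n):
    d=np.load(f'{n}.npz'); return d
def grab(n,tag):
    f=vision.grab_frame(n); np.savez(f'{tag}.npz',**{k:np.array(v) for k,v in f.items()}); cv2.imwrite(f'pics/{tag}.png',f['frame'][:,:,::-1]); return f
def cloud(f):
    K,D,T=np.array(f['mtx']),np.array(f['dist_coeffs']),np.array(f['world_to_cam'])
    d=f['depth']; h,w=d.shape
    u,v=np.meshgrid(np.arange(w),np.arange(h))
    n=cv2.undistortPoints(np.stack([u,v],-1).reshape(-1,1,2).astype(float),K,D).reshape(h,w,2)
    p=np.dstack([n*d[...,None],d])
    return (p-T[:3,3])@T[:3,:3]   # world
def ray(f,u,v,z):
    K,D,T=np.array(f['mtx']),np.array(f['dist_coeffs']),np.array(f['world_to_cam'])
    n=cv2.undistortPoints(np.array([[[u,v]]],float),K,D)[0,0]
    R=T[:3,:3]; c=-R.T@T[:3,3]; d=R.T@np.array([n[0],n[1],1])
    return c+d*(z-c[2])/d[2]
E
python3 - <<'E'
from h import *
for n in('scene','top'):
    f=grab(n,n+'0'); T=f['world_to_cam']; print(n,-T[:3,:3].T@T[:3,3],T[2,:3],f['mtx'][0][0],(f['depth']==0).mean())
print(bot.tips_ahead, bot.state())
E
```

```text
pics
scene [1671.92782559 -175.76980081  983.30291311] [-0.78422269  0.16003764 -0.59948538] 469.32303942166504 0.0226328125
top [ 353.35555919   86.52893532 1422.11542547] [ 0.13330788  0.00299561 -0.99107015] 409.0745538208228 0.0039375
25.0 {'time': 0.1, 'joint_pos': array([-1.43451286e+00,  2.07357973e-01,  1.54277620e+00, -8.25855825e-08,
        1.39350322e+00, -1.50507148e-01]), 'dq': array([-0.00055135, -0.00195246, -0.00291589, -0.00052776, -0.00012493,
        0.00157199]), 'effort': array([ 2.68083768e-04, -3.71862888e+01, -2.82291126e+01,  7.00486545e-02,
        3.10906931e-02, -5.57078658e-05]), 'ee_pos': array([ 162.54686973, -550.85109463,  229.41025742]), 'tool_rot': array([[ 9.59156709e-01,  2.82875115e-01, -2.77881935e-04],
       [ 2.82875086e-01, -9.59154618e-01,  2.02576207e-03],
       [ 3.06505939e-04, -2.02162916e-03, -9.99997910e-01]]), 'ft_force': array([0.41148727, 0.23320849, 0.20484181]), 'wrist_torque': array([0.02395027, 0.05194818, 0.00820966]), 'gripper_force': 0.0, 'finger_gap': 93.99462878606802}
```

View pics/scene0.png

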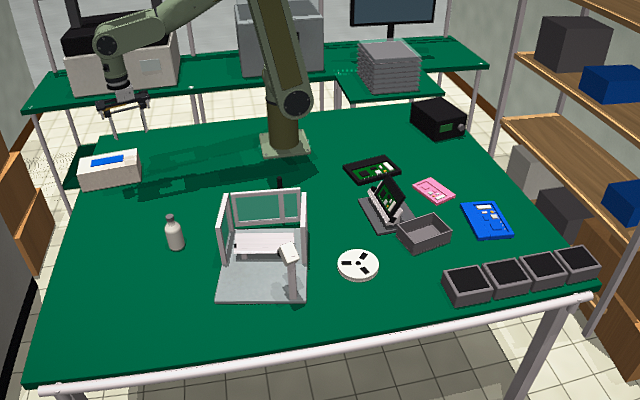

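View pics/top0.png

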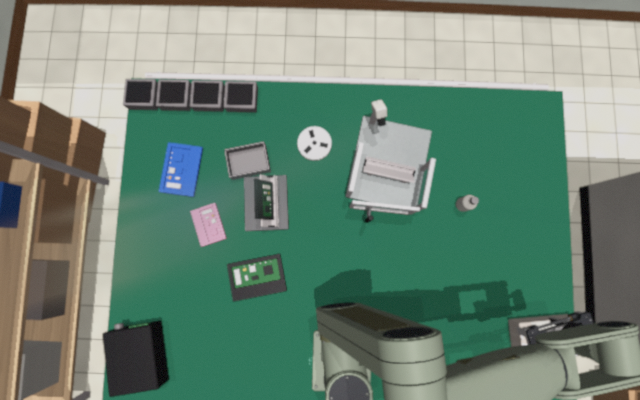

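The scene picture shows the station at (262,250), with its post at (280,183), the rack at (385,210), the bin at (425,233), the reel at (358,265) and the bottle at (174,232).

Carrier-like things in the top view: a black/green one in the rack (265,200), a larger black/green one flat on the table (257,277), a pink one (208,224) and a blue one (181,170). The one in the rack fits: it is neither blue nor pink, it is the smaller of the two black ones, and it stands in the rack. I'll confirm that with a crop while measuring.

```bash
cat > m.py <<'E'
from h import *
t=load('top0'); s=load('scene0'); P=cloud(t); S=cloud(s)
def rect(mask,name):
    pts=P[mask][:,:2].astype(np.float32); r=cv2.minAreaRect(pts); print(name,len(pts),np.round(r[0],1),np.round(r[1],1),round(r[2],1))
def box(x0,y0,x1,y1):
    m=np.zeros(P.shape[:2],bool); m[y0:y1,x0:x1]=1; return m
hsv=cv2.cvtColor(t['frame'],cv2.COLOR_RGB2HSV); grey=hsv[...,1]<70
def lc(m):
    m=m.astype(np.uint8); n,l,st,_=cv2.connectedComponentsWithStats(m); return l==1+np.argmax(st[1:,4])
z=P[...,2]
print('table z',np.median(z[290:310,150:200]),z[290:310,150:200].std())
rect(lc(grey&box(330,80,450,220)&(z>4)&(z<22)),'station base')
rect(lc(grey&box(235,165,295,240)&(z<25)),'rack foot')
rect(lc(grey&box(235,165,295,240)),'rack all')
rect(box(225,245,290,305)&(hsv[...,2]<70)&(z>4),'big board')
b=box(240,170,292,236)&(z>60); rect(b,'carrier top part'); print(z[b].max())
for n,bb,h in(('reel',(290,120,340,165),16),('bottle',(450,190,485,215),120),('bin',(220,140,275,182),50)):
    m=box(*bb)&(z>h-8)&(z<h+8); rect(m,n)
# carrier plane from scene & top
for nm,f,Q in(('top',t,P),('scene',s,S)):
    hv=cv2.cvtColor(f['frame'],cv2.COLOR_RGB2HSV)
    g=(Q[...,0]>400)&(Q[...,0]<700)&(Q[...,1]>180)&(Q[...,1]<480)&(Q[...,2]>50)&(Q[...,2]<150)&(hv[...,2]<90)
    q=Q[g]; c=np.median(q,0); q=q[np.linalg.norm(q-c,axis=1)<90]; 
    if len(q)<10: continue
    for _ in range(3):
        c=q.mean(0); u,sv,vt=np.linalg.svd(q-c); n=vt[2]; q=q[abs((q-c)@n)<8]
    print(nm,len(q),c,n*np.sign(n[2]),'long',vt[0],q.min(0),q.max(0))
    # horizontal dir of plane
    hx=np.cross([0,0,1],n); hx/=np.linalg.norm(hx); up=np.cross(n,hx); print(hx,up,np.percentile(q@hx,[1,99]),np.percentile(q@up,[1,99]),c@hx)
# door/handle
def top(nm,Q,f):
    hv=cv2.cvtColor(f['frame'],cv2.COLOR_RGB2HSV)
    g=(Q[...,0]>380)&(Q[...,0]<560)&(Q[...,1]>-150)&(Q[...,1]<80)&(Q[...,2]>100)&(Q[...,2]<175)&(hv[...,2]<70)
    print('post',nm,g.sum(),np.median(Q[g],0),Q[g].max(0)); print(np.argwhere(g).mean(0))
top('top',P,t); top('scene',S,s)
g=box(340,190,435,220)&(z>135)&(z<160); pts=P[g]; print('door top',len(pts),np.round(pts.min(0)),np.round(pts.max(0))); rect(g,'door top')
a=cv2.resize(t['frame'][150:310,190:330],None,fx=2.8,fy=2.8,interpolation=2); c=cv2.resize(s['frame'][150:270,330:470],None,fx=2.8,fy=2.8,interpolation=2)
o=np.zeros((448,790,3),np.uint8); o[:a.shape[0],:392]=a[:,:392]; o[:336,395:787]=c; cv2.imwrite('pics/crop1.png',o[...,::-1])
E
python3 m.py
```

```text
table z 1.2649693661090398 89.73272437395886
station base 4429 [ 679.5 -153.3] [254.2 303.2] 80.2
rack foot 1301 [530.9 292. ] [208.3 179.7] 5.4
rack all 2665 [493.2 263.2] [401.5 204.3] 24.7
big board 605 [283.5 231.8] [122.9 314.4] 12.9
carrier top part 676 [458.6 224.3] [326.3 117.5] 32.8
1422.1154254749622
reel 884 [748.7 119.6] [156.5 164.7] 88.9
bottle 44 [ 539.  -409.1] [22.6 20.9] 42.9
bin 275 [647.6 334.9] [148.  152.8] 13.8
top 499 [517.39435685 279.33705583  93.65700931] [ 0.06175394 -0.87002925  0.48911712] long [-0.970014   -0.16773453 -0.17589195] [439.85009321 248.08717498  50.03112309] [588.31440806 304.44711643 123.11466282]
[-0.99749046 -0.07080102  0.        ] [-0.03462999  0.48788966  0.87221812] [-605.17809364 -480.08125814] [149.5233065  231.11833146] -535.8732839584942
scene 598 [528.23241218 278.66027931  88.19936593] [ 0.07669461 -0.87701312  0.47430572] long [0.99248301 0.1126537  0.04781867] [445.71190423 248.83396028  50.15576543] [610.50870891 305.01634302 122.43305269]
[ 0.99619806  0.08711731 -0.        ] [-0.04132024  0.47250244  0.8803602 ] [484.63868312 615.86724966] [142.90393286 223.46147589] 550.5002381021171
post top 27 [467.2205162  -67.57840188 153.43922305] [478.39915407 -62.21508864 165.53043839]
[218.2962963  369.07407407]
post scene 60 [473.1445909  -69.66811247 146.79330852] [479.73881317 -61.55234553 165.02525861]
[181.9  278.95]
door top 364 [ 466. -254.  136.] [562.  -2. 159.]
door top 364 [ 512.9 -129.2] [ 90.  252.6] 1.8
```

View pics/crop1.png

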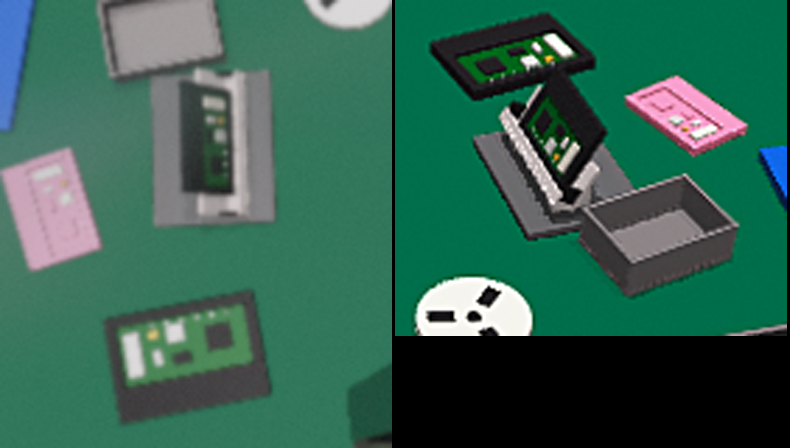

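The crop confirms it: the small black frame at crop (207,135), top (265,200), stands in the rack with its component side towards world -y. The larger one lies flat at crop (190,350). Next I'll refine the station, the rack and the post.

```bash
cat > m2.py <<'E'
from h import *
from scipy.optimize import least_squares
t=load('top0'); s=load('scene0'); C={'top':cloud(t),'scene':cloud(s)}; F={'top':t,'scene':s}
for k in C: C[k][F[k]['depth']==0]=np.nan
o=np.array([618,-141.])
for k,Q in C.items():
    hv=cv2.cvtColor(F[k]['frame'],cv2.COLOR_RGB2HSV)
    # guards tops
    yaw=np.deg2rad(-9.8)
    for it in range(2):
        ex=np.array([np.cos(yaw),np.sin(yaw)]); ey=np.array([-ex[1],ex[0]])
        d=Q[...,:2]-o; X=d@ex; Y=d@ey; Z=Q[...,2]
        L=(abs(X+25)<70)&(abs(Y-119)<20)&(Z>135)&(Z<165); R=(abs(X+25)<70)&(abs(Y+119)<20)&(Z>135)&(Z<165)
        sl=[]
        for m in(L,R):
            if m.sum()>10:
                p=np.polyfit(X[m],Y[m],1); sl.append(p[0]); print(k,'guard n',m.sum(),'med Y',round(np.median(Y[m]),1),'slope',round(p[0],3))
        D=(abs(X+112)<25)&(abs(Y)<110)&(Z>135)&(Z<155)
        p=np.polyfit(Y[D],X[D],1); print(k,'doortop n',D.sum(),'X',round(np.median(X[D]),1),'slope',round(-p[0],3), 'Y',np.percentile(Y[D],[2,98]))
        m=(abs(X)<75)&(abs(Y)<78)&(Z>48)&(Z<74)&(hv[...,1]<80)
        q=np.c_[X[m],Y[m],Z[m]]
        for _ in range(4):
            c=np.median(q,0); n=np.linalg.svd(q-q.mean(0),full_matrices=False)[2][2]; n*=np.sign(n[2]); q=q[abs((q-q.mean(0))@n)<6]
        print(k,'slope plate n',len(q),q.mean(0).round(1),n.round(3),'tilt',np.rad2deg(np.arcsin(n[2])).round(1), 'corner X at z=36:',((q.mean(0)@n-36*n[2])/n[0]).round(1))
        m=(abs(X)<75)&(abs(Y)<112)&(Z>40)&(Z<80)&(hv[...,1]<80); print('  plate Y extent',np.percentile(Y[m],[1,99]).round(1))
        a=0.5*(np.mean(sl) if sl else 0)-0.0
        break
    P=(X<-130)&(X>-185)&(abs(Y-45)<30)&(Z>120)&(Z<175)&(hv[...,2]<80)
    print(k,'post st',np.nanmedian(X[P]),np.nanmedian(Y[P]),'world',np.nanmedian(Q[P],0), P.sum())
    f=F[k]; vv,uu=np.nonzero(P)
    # base plate
# plate / rack foot lines: contour of grey in top at fixed heights
Q=C['top']; hv=cv2.cvtColor(t['frame'],cv2.COLOR_RGB2HSV); g=hv[...,1]<70
def lc(m):
    n,l,st,_=cv2.connectedComponentsWithStats(m.astype(np.uint8)); return l==1+np.argmax(st[1:,4])
def rr(m,z,nm):
    vv,uu=np.nonzero(m); p=np.array([ray(t,u,v,z)[:2] for u,v in zip(uu,vv)],np.float32); r=cv2.minAreaRect(p); print(nm,len(p),np.round(r[0],1),np.round(r[1],1),round(r[2],1)); return p
m=np.zeros(g.shape,bool); m[170:236,238:292]=1; foot=lc(m&(hv[...,1]<90)|(m&(hv[...,2]<70))); p=rr(foot,12,'rack foot ray')
zz=(Q[...,2]>4)&(Q[...,2]<22); rr(lc(m&zz&g),12,'rackfoot depth-masked')
m=np.zeros(g.shape,bool); m[80:220,330:450]=1; rr(lc(m&g&zz),14,'plate ray')
E
python3 m2.py
```

```text
top guard n 194 med Y 120.0 slope -0.022
top guard n 228 med Y -113.9 slope -0.031
top doortop n 252 X -109.8 slope 0.094 Y [-100.58909184  106.42795816]
top slope plate n 282 [25.5 -1.4 60.9] [ 0.322 -0.001  0.947] tilt 71.2 corner X at z=36: 98.5
  plate Y extent [-109.8   87.8]
top post st -160.84674734833513 46.11842771115907 world [467.29164573 -67.89115267 159.16216275] 27
scene guard n 147 med Y 120.8 slope -0.01
scene guard n 180 med Y -111.1 slope -0.029
scene doortop n 356 X -107.7 slope 0.092 Y [-97.47431834 105.32358006]
scene slope plate n 534 [23.2 -4.9 59.6] [ 0.291 -0.001  0.957] tilt 73.1 corner X at z=36: 100.6
  plate Y extent [-111.1   88.5]
scene post st -155.01939976445772 45.895646722011705 world [473.1445909  -69.66811247 146.79330852] 60
rack foot ray 2599 [534.8 287.4] [215.7 170.8] 4.2
rackfoot depth-masked 1219 [527.4 287.1] [198. 169.] 4.6
plate ray 4429 [ 676.7 -151.2] [252.1 302.2] 79.6
```

```bash
cat > m3.py <<'E'
from h import *
t=load('top0'); s=load('scene0'); C={'top':cloud(t),'scene':cloud(s)}; F={'top':t,'scene':s}
for k in C: C[k][F[k]['depth']==0]=np.nan
yaw=np.deg2rad(-10.7); ex=np.array([np.cos(yaw),np.sin(yaw)]); ey=np.array([-ex[1],ex[0]]); o=np.array([618,-138.])
c,si=np.cos(np.deg2rad(4.5)),np.sin(np.deg2rad(4.5)); b=np.deg2rad(30)
cx=np.array([c,si,0]); lean=np.array([-si,c,0]); cu=lean*np.sin(b)+np.array([0,0,np.cos(b)]); cn=-lean*np.cos(b)+np.array([0,0,np.sin(b)])
for k,Q in C.items():
    hv=cv2.cvtColor(F[k]['frame'],cv2.COLOR_RGB2HSV)
    d=Q[...,:2]-o; X=d@ex; Y=d@ey; Z=Q[...,2]
    for nm,lo in(('L',119),('R',-119)):
        m=(abs(X+25)<70)&(abs(Y-lo)<20)&(Z>135)&(Z<165); p=np.polyfit(X[m],Y[m],1); print(k,nm,'Y at -25',np.polyval(p,-25).round(1),p[0].round(3))
    m=(abs(Y+5)<55)&(hv[...,1]<80)&(Z<90)
    print(k,'profile',[(x,int(np.median(Z[m&(abs(X-x)<3)])),int((m&(abs(X-x)<3)).sum())) for x in range(-60,90,6) if (m&(abs(X-x)<3)).sum()>3])
    m=(abs(X)<60)&(abs(Y)<110)&(Z>62)&(Z<84)&(hv[...,1]<80); print('  top strip X',np.median(X[m]).round(1),'Y',np.percentile(Y[m],[2,98]).round(1), m.sum())
    D=(Z>135)&(Z<155)&(abs(Y)<95)&(X<-90)&(X>-150); p=np.polyfit(Y[D],X[D],1); print('  door ang',-p[0].round(3),'X at -110',np.polyval(p,-110).round(1))
    P=(X<-130)&(X>-200)&(abs(Y-45)<30)&(Z>120)&(Z<175)&(hv[...,2]<80); print('  post world',np.nanmedian(Q[P],0).round(1), P.sum())
    m=(Q[...,0]>440)&(Q[...,0]<620)&(Q[...,1]>240)&(Q[...,1]<320)&(Z>84)&(Z<130)&(hv[...,2]<75)
    q=Q[m]; print(k,'carrier rail n',len(q),'x',np.percentile(q@cx,[1,3,97,99]).round(1),'u',np.percentile(q@cu,[1,99]).round(1),'n',np.percentile(q@cn,[5,25,50,75,95]).round(1))
    w=q[q@cx<np.percentile(q@cx,30)]; v=q[q@cx>np.percentile(q@cx,70)]; print('   n left/right',np.median(w@cn).round(1),np.median(v@cn).round(1))
    st=q; 
print('axes',cx,cu,cn)
v,u=np.mgrid[200:235,350:390]
E
python3 m3.py
python3 -c "
import cv2;a=cv2.imread('pics/top0.png')[90:230,335:445];b=cv2.imread('pics/scene0.png')[165:310,205:320]
import numpy as np
a=cv2.resize(a,(396,504),interpolation=2);b=cv2.resize(b,(400,504),interpolation=2);cv2.imwrite('pics/crop2.png',np.hstack([a,b]))"
```

```text
top L Y at -25 116.7 -0.006
top R Y at -25 -117.2 -0.017
top profile [(-60, 14, 57), (-54, 14, 51), (-48, 14, 54), (-42, 14, 52), (-36, 14, 56), (-30, 14, 55), (-24, 13, 52), (-18, 14, 55), (-12, 14, 53), (-6, 14, 51), (0, 18, 100), (6, 21, 97), (12, 63, 62), (18, 57, 39), (24, 50, 40), (30, 44, 38), (36, 37, 51), (42, 41, 67), (48, 52, 81), (54, 52, 38), (60, 47, 15), (66, 15, 16), (72, 15, 45), (78, 13, 55), (84, 14, 52)]
  top strip X 5.6 Y [-85.4  84.1] 206
  door ang 0.107 X at -110 -97.7
  post world [467.3 -67.9 159.2] 27
top carrier rail n 313 x [482.3 484.9 603.4 605.2] u [190.2 231.5] n [-164.5 -160.1 -158.1 -156.8 -155.1]
   n left/right -158.5 -157.8
scene L Y at -25 117.4 0.005
scene R Y at -25 -114.5 -0.018
scene profile [(-60, -747, 36), (-54, -749, 33), (-48, -749, 32), (-42, -747, 35), (-36, -749, 33), (-30, -750, 40), (-24, -751, 29), (-18, -749, 28), (-12, -751, 38), (-6, -749, 29), (0, -742, 70), (6, 67, 141), (12, 60, 163), (18, 53, 159), (24, 45, 153), (30, 14, 134), (36, 10, 88), (42, 11, 80), (48, 17, 163), (54, 44, 196), (60, 13, 116), (66, 11, 95), (72, 13, 74), (78, 14, 55), (84, 13, 57)]
  top strip X 7.2 Y [-83.1  83.4] 333
  door ang 0.107 X at -110 -95.7
  post world [473.1 -69.7 146.8] 60
scene carrier rail n 345 x [483.7 485.2 612.1 612.9] u [189.8 230.8] n [-166.7 -161.6 -159.7 -157.8 -155.8]
   n left/right -159.8 -160.2
axes [0.99691733 0.0784591  0.        ] [-0.03922955  0.49845867  0.8660254 ] [ 0.06794757 -0.86335574  0.5       ]
```

View pics/crop2.png

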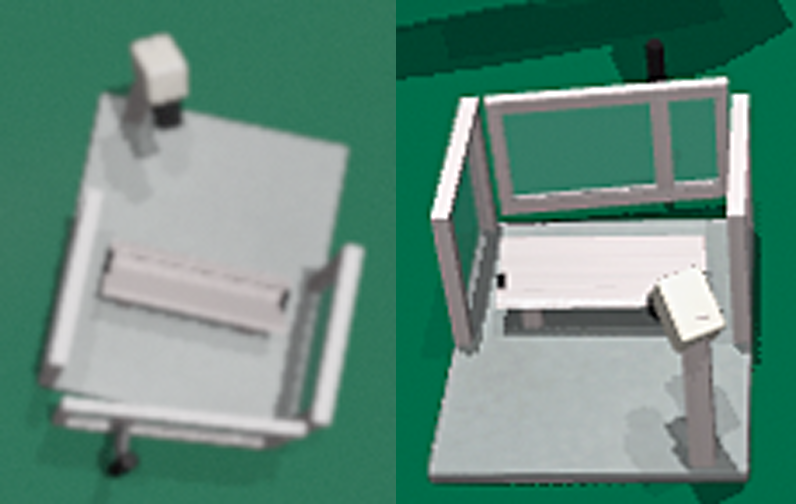

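The crop shows the door standing ajar by about 0.1 rad, its post at crop-left (120,460), and the station cradle inside at (195,285). The fits agree: hinge (501,-228), post (469,-69), cradle origin (651,-144,36), station yaw -10.8°. I'll move to above the post.

```bash
python3 -m pendant '{"xyz":[[2.2,3.45,0],[4.4,6.9,0],[6.6,10.35,0],[8.8,13.8,0],[11,17.25,0],[13.2,20.7,0],[15.4,24.15,0],[17.6,27.6,0],[19.8,31,0],[22,34.5,0],[24.2,37.9,0],[26.4,41.4,0]],"turn":[[0,0,6.1],[0,0,12.2],[0,0,18.3],[0,0,24.4],[0,0,30.5],[0,0,36.6],[0,0,42.7],[0,0,48.8],[0,0,54.9],[0,0,61],[0,0,67.1],[0,0,73.6]],"hand":[0.35,0.35,0.35,0.35,0.35,0.35,0.35,0.35,0.35,0.35,0.35,0.35]}' 30
```

```text
time: 1.1
ee_pos: [427.1, -135.5, 230.3]
tool_rot: [[-0.006, 1.0, -0.0], [1.0, 0.006, -0.0], [-0.0, -0.0, -1.0]]
ft_force: [0.2, -1.0, -0.8]
finger_gap: 33.0
gripper_force: 0.0
```

```bash
python3 -m pendant '{"xyz":[[2.2,3.4,0],[4.3,6.8,0],[4.3,6.8,0]],"turn":[[0,0,0],[0,0,0],[0,0,0]],"hand":[0.35,0.35,0.35]}'; python3 -c "
from h import *
s=bot.state();print(s['ee_pos'],s['tool_rot'].round(3),s['joint_pos'].round(3))"
```

```text
time: 1.35
ee_pos: [471.8, -63.7, 230.2]
tool_rot: [[-0.008, 1.0, 0.001], [1.0, 0.008, 0.003], [0.003, 0.001, -1.0]]
ft_force: [-1.4, -0.7, -0.3]
finger_gap: 32.4
gripper_force: 0.0
[471.77215662 -63.70303995 230.2332531 ] [[-0.008  1.     0.001]
 [ 1.     0.008  0.003]
 [ 0.003  0.001 -1.   ]] [-0.319 -0.007  1.776  0.003  1.372 -0.328]
```

```bash
python3 -m pendant '{"xyz":[[0,0,0],[0,0,-2],[0,0,-4],[0,0,-6],[0,0,-8],[0,0,-9],[0,0,-9],[0,0,-9]],"turn":[[0,0,0],[0,0,0],[0,0,0],[0,0,0],[0,0,0],[0,0,0],[0,0,0],[0,0,0]],"hand":[0.35,0.35,0.35,0.35,0.35,0.35,0.35,0.35]}'; python3 -c "
from h import *
grab('top','top1');f=grab('scene','scene1')
a=cv2.resize(f['frame'][120:240,210:350],None,fx=3,fy=3);cv2.imwrite('pics/crop3.png',a[...,::-1])"
```

```text
time: 2.02
ee_pos: [469.0, -70.4, 140.3]
tool_rot: [[0.001, 1.0, -0.001], [1.0, -0.001, 0.0], [0.0, -0.001, -1.0]]
ft_force: [-0.4, 0.7, -0.2]
finger_gap: 33.1
gripper_force: 0.0
```

View pics/crop3.png

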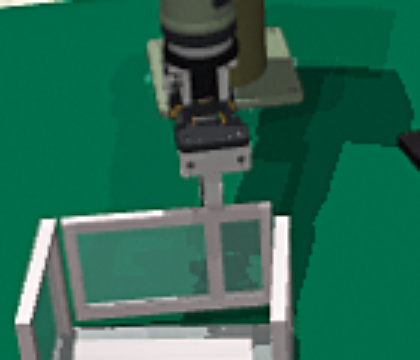

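The post is between the fingers (crop (210,190)) with no contact. I'll cage it, then swing it along the arc. First I'll work out the arc.

```bash
python3 -m pendant '{"xyz":[[0,0,0],[0,0,0],[0,0,0],[0,0,0]],"turn":[[0,0,0],[0,0,0],[0,0,0],[0,0,0]],"hand":[0.2,0.2,0.2,0.2]}' 15; python3 -c "
import numpy as np
r=np.array([469.4-501.2,-69.6+227.7])
for k in range(1,14):
  a=np.deg2rad(6*k);R=np.array([[np.cos(a),-np.sin(a)],[np.sin(a),np.cos(a)]]);print(k,((R@r-r)/10).round(1))"
```

```text
time: 2.45
ee_pos: [470.0, -69.6, 141.0]
tool_rot: [[-0.001, 1.0, 0.001], [1.0, 0.001, -0.0], [-0.0, 0.001, -1.0]]
ft_force: [-1.0, 0.2, 0.5]
finger_gap: 18.9
gripper_force: 0.0
1 [-1.6 -0.4]
2 [-3.2 -1. ]
3 [-4.7 -1.8]
4 [-6.2 -2.7]
5 [-7.5 -3.7]
6 [-8.7 -4.9]
7 [-9.8 -6.2]
8 [-10.7  -7.6]
9 [-11.5  -9.1]
10 [-12.1 -10.7]
11 [-12.6 -12.3]
12 [-12.8 -13.9]
13 [-12.9 -15.6]
```

```bash
python3 -m pendant '{"xyz":[[-0.8,-0.2,0],[-1.6,-0.4,0],[-2.4,-0.7,0],[-3.2,-1.0,0],[-4.0,-1.4,0],[-4.7,-1.8,0],[-5.5,-2.2,0],[-6.2,-2.7,0],[-6.9,-3.2,0],[-7.5,-3.7,0],[-8.1,-4.3,0],[-8.7,-4.9,0]],"turn":[[0,0,3],[0,0,6],[0,0,9],[0,0,12],[0,0,15],[0,0,18],[0,0,21],[0,0,24],[0,0,27],[0,0,30],[0,0,33],[0,0,36]],"hand":[0.2,0.2,0.2,0.2,0.2,0.2,0.2,0.2,0.2,0.2,0.2,0.2]}'
```

```text
time: 3.45
ee_pos: [382.6, -118.5, 140.7]
tool_rot: [[-0.591, 0.807, 0.001], [0.807, 0.591, 0.0], [-0.0, 0.001, -1.0]]
ft_force: [-0.0, 0.9, -0.1]
finger_gap: 18.9
gripper_force: 0.4
```

```bash
python3 -m pendant '{"xyz":[[-0.6,-0.6,0],[-1.1,-1.3,0],[-1.6,-2.0,0],[-2.0,-2.7,0],[-2.4,-3.4,0],[-2.8,-4.2,0],[-3.1,-5.0,0],[-3.4,-5.8,0],[-3.7,-6.6,0],[-3.9,-7.4,0],[-4.0,-8.2,0],[-4.1,-9.0,0]],"turn":[[0,0,3],[0,0,6],[0,0,9],[0,0,12],[0,0,15],[0,0,18],[0,0,21],[0,0,24],[0,0,27],[0,0,30],[0,0,33],[0,0,36]],"hand":[0.2,0.2,0.2,0.2,0.2,0.2,0.2,0.2,0.2,0.2,0.2,0.2]}'; python3 -c "
from h import *
print(bot.state()['joint_pos'].round(2))"
```

```text
time: 4.45
ee_pos: [341.5, -208.6, 140.5]
tool_rot: [[-0.952, 0.306, 0.0], [0.306, 0.952, 0.0], [0.0, 0.0, -1.0]]
ft_force: [-0.2, 0.1, 0.3]
finger_gap: 19.2
gripper_force: 0.3
[-0.77 -0.08  2.04  0.    1.18 -2.03]
```

```bash
python3 -m pendant '{"xyz":[[-0.1,-0.8,0],[-0.1,-1.6,0],[-0.1,-2.3,0],[-0.1,-2.1,0],[-0.1,-2.1,0],[-0.1,-2.1,2],[-0.1,-2.1,5],[-0.1,-2.1,8],[-0.1,-2.1,11],[-0.1,-2.1,14],[-0.1,-2.1,14],[-0.1,-2.1,14]],"turn":[[0,0,3],[0,0,5],[0,0,8],[0,0,8],[0,0,8],[0,0,8],[0,0,8],[0,0,8],[0,0,8],[0,0,8],[0,0,8],[0,0,8]],"hand":[0.2,0.2,0.2,0.35,0.35,0.35,0.35,0.35,0.35,0.35,0.35,0.35]}'
cat > m4.py <<'E'
from h import *
t=grab('top','top2'); Q=cloud(t); s=grab('scene','scene2')
h=np.array([501.2,-227.7]); Z=Q[...,2]; S=cloud(s)
for q in(Q,S):
    d=q[...,:2]-h; m=(q[...,2]>138)&(q[...,2]<153)&(np.linalg.norm(d,axis=-1)<235)&(d[...,0]<-30)&(d[...,1]<60)&(d[...,1]>-80)
    p=np.polyfit(d[m][:,0],d[m][:,1],1); print(m.sum(),'door heading',np.rad2deg(np.arctan2(-p[0],-1))%360,'minus 79.2 = angle')
E
python3 m4.py
```

```text
time: 5.45
ee_pos: [341.6, -229.9, 282.5]
tool_rot: [[-0.985, 0.173, 0.003], [0.173, 0.985, -0.003], [-0.004, -0.003, -1.0]]
ft_force: [-0.7, -0.4, 0.1]
finger_gap: 32.6
gripper_force: 0.0
210 door heading 164.987154371537 minus 79.2 = angle
149 door heading 170.7534256180031 minus 79.2 = angle
```

The door stands open at about 1.5 rad. Next is the carrier: its origin is about (527,278,76), and the tool axis should lie along -cu. I'll travel there high.

```bash
python3 -m pendant '{"xyz":[[1.2,3.9,0],[2.4,7.8,0],[3.6,11.7,0],[4.8,15.6,0],[6,19.5,0],[7.2,23.4,0],[8.4,27.3,0],[9.6,31.2,0],[10.8,35.1,0],[12,39,0],[13.2,42.9,0],[14.4,46.8,0]],"turn":[[0,0,2],[0,0,4],[0,0,6],[0,0,8],[0,0,10],[0,0,12],[0,0,14.4],[0,0,14.4],[0,0,14.4],[0,0,14.4],[0,0,14.4],[0,0,14.4]],"hand":[0.5,0.5,0.5,0.5,0.5,0.5,0.5,0.5,0.5,0.5,0.5,0.5]}'
```

```text
time: 6.55
ee_pos: [483.3, 240.5, 277.8]
tool_rot: [[-0.997, -0.078, -0.004], [-0.078, 0.997, -0.001], [0.004, -0.001, -1.0]]
ft_force: [1.1, -1.2, 0.6]
finger_gap: 47.1
gripper_force: 0.0
```

```bash
python3 -m pendant '{"xyz":[[0.9,2.7,0],[1.8,5.4,0],[2.7,8.1,0],[3.6,10.8,0],[3.6,10.8,0],[3.6,10.8,-3],[3.6,10.8,-6],[3.6,10.8,-8.4],[3.6,10.8,-8.4],[3.6,10.8,-8.4]],"turn":[[-6,-0.5,0],[-12,-0.9,0],[-18,-1.4,0],[-24,-1.9,0],[-29.9,-2.3,0],[-29.9,-2.3,0],[-29.9,-2.3,0],[-29.9,-2.3,0],[-29.9,-2.3,0],[-29.9,-2.3,0]],"hand":[0.5,0.5,0.5,0.5,0.5,0.5,0.5,0.5,0.5,0.5]}'
cat > q.py <<'E'
from h import *
s=bot.state(); cx=np.array([.9969,.0785,0]);cu=np.array([-.0392,.4985,.866]);cn=np.array([.068,-.8634,.5])
o=np.array([527.3,278,76.3]); d=s['ee_pos']-o
print('carrier-frame TCP',(d@cx).round(1),(d@cu).round(1),(d@cn).round(1),'shift to grasp cm',((o+38*cu-s['ee_pos'])/10).round(2))
R=np.column_stack([-cx,-cu*0-cn,-cu]); print(np.rad2deg(cv2.Rodrigues(R@s['tool_rot'].T)[0].ravel()).round(2),s['joint_pos'].round(2),s['ee_pos'].round(1))
E
python3 q.py
```

```text
time: 7.38
ee_pos: [518.7, 345.1, 192.9]
tool_rot: [[-0.997, -0.07, 0.033], [-0.077, 0.861, -0.503], [0.007, -0.504, -0.864]]
ft_force: [-0.3, 0.0, 0.0]
finger_gap: 46.9
gripper_force: 0.0
carrier-frame TCP -3.3 134.8 -0.3 shift to grasp cm [ 0.71 -4.82 -8.37]
[ 0.28 -0.38  0.07] [ 0.66  0.57  1.22 -0.43  1.66 -0.96] [518.7 345.1 192.9]
```

```bash
python3 -m pendant '{"xyz":[[0.3,0,0],[0.4,-1,-1.6],[0.5,-2,-3.3],[0.6,-3,-5],[0.7,-4,-6.8],[0.7,-4.8,-8.3],[0.7,-4.8,-8.3]],"turn":[[0,0,0],[0,0,0],[0,0,0],[0,0,0],[0,0,0],[0,0,0],[0,0,0]],"hand":[0.5,0.5,0.5,0.5,0.5,0.5,0.5]}'; python3 q.py; python3 -c "
from h import *
t=grab('top','top3');f=grab('scene','scene3')
a=cv2.resize(f['frame'][130:250,330:460],None,fx=3,fy=3);b=cv2.resize(t['frame'][150:270,215:345],None,fx=3,fy=3);cv2.imwrite('pics/crop4.png',np.hstack([a,b])[...,::-1])"
```

```text
time: 7.97
ee_pos: [527.2, 296.4, 112.6]
tool_rot: [[-0.997, -0.066, 0.035], [-0.075, 0.863, -0.5], [0.003, -0.501, -0.865]]
ft_force: [-1.0, -0.5, 0.6]
finger_gap: 47.1
gripper_force: 0.0
carrier-frame TCP 1.4 40.6 2.2 shift to grasp cm [-0.14  0.05 -0.33]
[ 0.08 -0.14  0.2 ] [ 0.6   0.59  1.36 -0.45  1.48 -0.94] [527.2 296.4 112.6]
```

View pics/crop4.png

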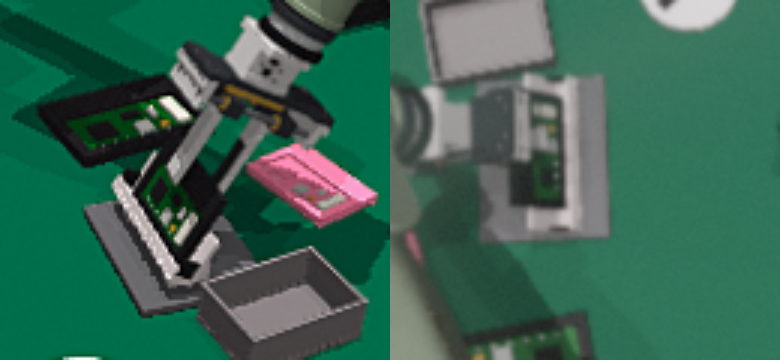

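The fingers straddle the wide rail (crop (195,165)). I'll apply a small correction and close.

```bash
python3 -m pendant '{"xyz":[[-0.1,0,-0.2],[-0.1,0.1,-0.3],[-0.1,0.1,-0.3],[-0.1,0.1,-0.3],[-0.1,0.1,-0.3],[-0.1,0.1,-0.3],[-0.1,0.1,-0.3],[-0.1,0.1,-0.3],[-0.1,0.1,-0.3],[-0.1,0.1,-0.3]],"turn":[[0,0,0],[0,0,0],[0,0,0],[0,0,0],[0,0,0],[0,0,0],[0,0,0],[0,0,0],[0,0,0],[0,0,0]],"hand":[0.5,0.4,0.3,0.2,0.1,0,0,0,0,0]}' 30; python3 q.py
```

```text
time: 8.9
ee_pos: [527.3, 296.8, 113.2]
tool_rot: [[-0.997, -0.065, 0.039], [-0.076, 0.86, -0.505], [-0.0, -0.506, -0.862]]
ft_force: [-1.1, -5.3, 7.7]
finger_gap: 12.3
gripper_force: 29.7
carrier-frame TCP 1.5 41.3 2.3 shift to grasp cm [-0.15  0.02 -0.4 ]
[0.41 0.06 0.16] [ 0.6   0.59  1.36 -0.46  1.48 -0.94] [527.3 296.8 113.2]
```

```bash
python3 -m pendant '{"xyz":[[-0.1,0.5,0.9],[-0.1,1,1.7],[-0.2,1.7,3],[-0.2,2.5,4.3],[-0.3,3.3,5.7],[-0.3,4.1,7.1],[-0.4,5,8.7],[-0.4,6,10.4],[-0.5,7,12.1],[-0.5,7,13.5],[-0.5,7,13.5],[-0.5,7,13.5]],"turn":[[0,0,0],[0,0,0],[0,0,0],[0,0,0],[0,0,0],[0,0,0],[0,0,0],[0,0,0],[0,0,0],[0,0,0],[0,0,0],[0,0,0]],"hand":[0,0,0,0,0,0,0,0,0,0,0,0]}'; python3 q.py
```

```text
time: 9.9
ee_pos: [522.0, 369.5, 246.0]
tool_rot: [[-0.997, -0.066, 0.04], [-0.077, 0.864, -0.497], [-0.001, -0.499, -0.867]]
ft_force: [0.7, -0.3, -1.4]
finger_gap: 11.8
gripper_force: 30.0
carrier-frame TCP 1.9 192.8 5.5 shift to grasp cm [  0.38  -7.26 -13.68]
[-0.08  0.06  0.07] [ 0.68  0.56  1.12 -0.43  1.76 -0.98] [522.  369.5 246. ]
```

```bash
cat > m5.py <<'E'
from h import *
st=bot.state(); R,p=st['tool_rot'],st['ee_pos']
for k in('scene','top'):
    f=grab(k,k+'5'); Q=cloud(f); Q[f['depth']==0]=np.nan
    q=(Q-p)@R; m=(abs(q[...,1])<14)&(abs(q[...,0])<85)&(q[...,2]>-20)&(q[...,2]<110)&((q[...,2]>26)|(abs(q[...,0])>14))
    n,l,s,_=cv2.connectedComponentsWithStats(m.astype(np.uint8)); 
    w=q[m]; r=cv2.minAreaRect(w[:,[0,2]].astype(np.float32)); print(k,len(w),'rect x,z',np.round(r[0],1),np.round(r[1],1),round(r[2],2),'y med',np.median(w[:,1]).round(1))
    print('  x',np.percentile(w[:,0],[1,3,97,99]).round(1),'z',np.percentile(w[:,2],[1,3,97,99]).round(1),
      'plane',np.linalg.lstsq(np.c_[w[:,0],w[:,2],np.ones(len(w))],w[:,1],rcond=None)[0].round(3))
    # edges slope: lower edge max z per x bin
    xs=np.arange(-55,56,10); e=[np.nanpercentile(w[abs(w[:,0]-x)<5,2],98) for x in xs]; pp=np.polyfit(xs,e,1); print('  low edge z',np.round(e,1),'slope',pp[0].round(3))
    zs=np.arange(30,80,10); L=[np.percentile(w[abs(w[:,2]-z)<5,0],2) for z in zs]; H=[np.percentile(w[abs(w[:,2]-z)<5,0],98) for z in zs]; print('  sides',np.round(L,1),np.round(H,1))
E
python3 m5.py
```

```text
scene 754 rect x,z [ 1.4 35.1] [137.9 100.5] 0.68 y med -1.8
  x [-65.4 -63.4  62.3  66.1] z [-2.5 -1.4 82.  84.2] plane [ 0.004  0.028 -2.651]
  low edge z [84.3 82.6 83.  82.1 83.2 82.3 82.5 82.7 82.  81.8 82.7 81.3] slope -0.015
  sides [-63.2 -65.8 -63.3 -63.7 -62.9] [64.5 62.8 63.  63.  63.2]
top 824 rect x,z [ 2.4 42.2] [ 95.1 131.6] 88.97 y med -2.9
  x [-61.3 -58.7  66.   67.6] z [-3.9 -2.1 85.2 86.6] plane [ 0.01   0.003 -2.703]
  low edge z [86.8 85.2 87.  83.8 86.3 83.7 86.5 83.4 84.9 82.5 85.4 85.1] slope -0.017
  sides [-58.6 -59.7 -57.2 -59.8 -58.2] [67.9 64.8 67.1 60.8 66. ]
```

The carrier is held square in the fingers; its centre sits about 41 mm ahead of the TCP and 1 mm along tool x. Next I'll untilt, carry it over, yaw, then tilt outwards, which turns it over.

```bash
python3 -m pendant '{"xyz":[[0,0,1],[0,-1,2],[0,-3,3],[0,-6,4],[-0.3,-9,5],[-0.6,-12,5],[-1,-15.5,5],[-1.5,-19,5],[-2,-22.5,5],[-2.5,-26,5],[-3,-29.5,5],[-3.5,-33,5]],"turn":[[6,0.5,0],[12,0.9,0],[18,1.4,0],[24,1.9,0],[29.9,2.3,0],[29.9,2.3,0],[29.9,2.3,0],[29.9,2.3,0],[29.9,2.3,0],[29.9,2.3,0],[29.9,2.3,0],[29.9,2.3,0]],"hand":[0,0,0,0,0,0,0,0,0,0,0,0]}'
```

```text
time: 11.0
ee_pos: [484.8, 37.5, 293.7]
tool_rot: [[-0.997, -0.077, -0.003], [-0.077, 0.997, -0.0], [0.003, 0.0, -1.0]]
ft_force: [1.4, 0.1, -1.7]
finger_gap: 11.7
gripper_force: 30.0
```

```bash
python3 -m pendant '{"xyz":[[-0.1,-1.2,0],[-0.3,-2.4,0],[-0.4,-3.6,0],[-0.6,-4.8,0],[-0.8,-6,0],[-1,-7.5,0],[-1.1,-9,0],[-1.3,-10.5,0],[-1.5,-12,0],[-1.7,-13.5,0],[-1.7,-15,0],[-1.7,-15,0]],"turn":[[0,0,-6],[0,0,-12],[0,0,-18],[0,0,-24],[0,0,-30],[0,0,-36],[0,0,-42],[0,0,-48],[0,0,-54],[0,0,-60],[0,0,-66],[0,0,-72]],"hand":[0,0,0,0,0,0,0,0,0,0,0,0]}'
cat > g.py <<'E'
import sys
from h import *
s=bot.state(); a=np.deg2rad(-10.8); ex=np.array([np.cos(a),np.sin(a),0]); ey=np.array([-ex[1],ex[0],0]); zz=np.array([0,0,1.]); b=np.deg2rad(40)
yc=-np.sin(b)*ex+np.cos(b)*zz; zc=np.cos(b)*ex+np.sin(b)*zz; C0=np.array([651.4,-144.4,36])
R=np.column_stack([ey,zc,-yc]); t=s['tool_rot']
def dist(off): return ((C0+(45+41+off)*yc+6*zc-1*ey-s['ee_pos'])/10).round(2)
off=float(sys.argv[1]); print('shift cm to off',off,dist(off))
Rd=np.column_stack([ey,ex,-zz]); print('turn to down',np.rad2deg(cv2.Rodrigues(Rd@t.T)[0].ravel()).round(2),'turn to final',np.rad2deg(cv2.Rodrigues(R@t.T)[0].ravel()).round(2))
d=s['ee_pos']-C0+41*t[:,2]+t[:,0]; print('carrier in cradle',(d@ey).round(1),(d@yc).round(1),(d@zc).round(1),'joints',s['joint_pos'].round(2),s['ee_pos'].round(1),s['ft_force'].round(1),s['finger_gap'].round(1),s['gripper_force'])
print('axes yc',yc.round(3),'zc',zc.round(3),'ey',ey.round(3))
E
python3 g.py 220
```

```text
time: 12.0
ee_pos: [468.2, -112.9, 293.6]
tool_rot: [[-0.374, 0.928, -0.003], [0.928, 0.374, -0.001], [0.001, -0.003, -1.0]]
ft_force: [0.1, 0.3, -1.4]
finger_gap: 12.2
gripper_force: 30.0
shift cm to off 220.0 [-0.57  0.35 -1.94]
turn to down [-3.000e-02 -2.000e-01 -3.274e+01] turn to final [  3.91 -40.54 -31.38]Traceback (most recent call last):
  File "g.py", line 9, in <module>
    d=s['ee_pos']-C0+41*t[:,2]+t[:,0]; print('carrier in cradle',(d@ey).round(1),(d@yc).round(1),(d@zc).round(1),'joints',s['joint_pos'].round(2),s['ee_pos'].round(1),s['ft_force'].round(1),s['finger_gap'].round(1),s['gripper_force'])
                                                                                                                                                                                              ^^^^^^^^^^^^^^^^^^^^^
AttributeError: 'float' object has no attribute 'round'
```

```bash
sed -i "s/s\['finger_gap'\].round(1)/s['finger_gap']/" g.py; python3 -m pendant '{"xyz":[[0,0,0],[0,0,0],[0,0,0],[0,0,0],[0,0,0],[-0.3,0.2,0],[-0.6,0.3,-0.5],[-0.6,0.3,-1],[-0.6,0.3,-1.9],[-0.6,0.3,-1.9]],"turn":[[0.4,-4.1,-3.1],[0.9,-9,-7],[1.4,-14.2,-11],[1.9,-19.4,-15],[2.4,-24.5,-19],[2.9,-29.7,-23],[3.4,-34.9,-27],[3.9,-40.5,-31.4],[3.9,-40.5,-31.4],[3.9,-40.5,-31.4]],"hand":[0,0,0,0,0,0,0,0,0,0]}'; python3 g.py 120
```

```text
time: 12.83
ee_pos: [460.5, -106.0, 271.0]
tool_rot: [[0.18, 0.758, 0.626], [0.984, -0.136, -0.118], [-0.005, 0.638, -0.77]]
ft_force: [0.5, -0.2, -1.3]
finger_gap: 11.7
gripper_force: 30.0
shift cm to off 120.0 [ 6.51 -1.54 -7.33]
turn to down [ 7.52 38.89 -0.5 ] turn to final [ 0.19 -0.43 -0.43]
carrier in cradle 3.0 264.1 1.6 joints [-0.58 -0.52  2.23  0.34  0.81 -0.56] [ 460.5 -106.   271. ] [ 0.5 -0.2 -1.3] 11.651780899785539 29.99673753976822
axes yc [-0.631  0.12   0.766] zc [ 0.752 -0.144  0.643] ey [0.187 0.982 0.   ]
```

```bash
python3 -m pendant '{"xyz":[[1.3,-0.3,-1.4],[2.6,-0.6,-2.9],[3.9,-0.9,-4.4],[5.2,-1.2,-5.9],[6.5,-1.5,-7.4],[7.8,-1.8,-8.7],[9,-2.1,-10.2],[10.6,-2.3,-11.6],[10.6,-2.3,-11.6],[10.6,-2.3,-11.6],[10.6,-2.3,-11.6]],"turn":[[0,0,0],[0,0,0],[0,0,0],[0,0,0],[0,0,0],[0,0,0],[0,0,0],[0,0,0],[0,0,0],[0,0,0],[0,0,0]],"hand":[0,0,0,0,0,0,0,0,0,0,0]}'; python3 g.py 0
cat > m6.py <<'E'
from h import *
s=bot.state(); a=np.deg2rad(-10.8); ex=np.array([np.cos(a),np.sin(a),0]); ey=np.array([-ex[1],ex[0],0]); zz=np.array([0,0,1.]); b=np.deg2rad(40)
yc=-np.sin(b)*ex+np.cos(b)*zz; zc=np.cos(b)*ex+np.sin(b)*zz; C0=np.array([651.4,-144.4,36]); A=np.column_stack([ey,yc,zc])
import sys
ylo=float(sys.argv[1]) if len(sys.argv)>1 else 63
for k in('scene','top'):
    f=grab(k,k+'6'); Q=cloud(f); Q[f['depth']==0]=np.nan
    q=(Q-C0)@A; hv=cv2.cvtColor(f['frame'],cv2.COLOR_RGB2HSV)
    pl=(abs(q[...,0])<78)&(q[...,1]>12)&(q[...,1]<45)&(abs(q[...,2])<14)&(hv[...,1]<60)&(hv[...,2]>120); 
    if pl.sum()>20: w=q[pl]; print(k,'slope face n',pl.sum(),'z med',np.median(w[:,2]).round(1),'fit',np.linalg.lstsq(np.c_[w[:,0],w[:,1],np.ones(len(w))],w[:,2],rcond=None)[0].round(3))
    led=(abs(q[...,0])<78)&(abs(q[...,1])<10)&(q[...,2]>4)&(q[...,2]<18); print('  ledge n',led.sum(),'y med',np.nanmedian(q[led][:,1]).round(1) if led.sum() else '')
    lip=(abs(q[...,0])<78)&(q[...,1]>-4)&(q[...,1]<16)&(q[...,2]>18)&(q[...,2]<30); print('  lip n',lip.sum(), np.nanpercentile(q[lip][:,1:],[50,95],axis=0).round(1) if lip.sum() else '')
    pe=(abs(q[...,0])<110)&(q[...,1]>15)&(q[...,1]<52)&(abs(q[...,2])<10)&(hv[...,1]<60)&(hv[...,2]>120)
    if pe.sum()>9: print('  plate x ext',np.percentile(q[pe][:,0],[1,99]).round(1))
    c=(abs(q[...,0])<85)&(q[...,1]>ylo-18)&(q[...,1]<ylo+95)&(q[...,2]>0)&(q[...,2]<35)&((hv[...,2]<95)|(hv[...,1]>110))
    w=q[c]; 
    if len(w)>30: print('  carrier n',len(w),'x',np.percentile(w[:,0],[1,3,97,99]).round(1),'y',np.percentile(w[:,1],[1,3,97,99]).round(1),'z med',np.median(w[:,2]).round(1),'fit',np.linalg.lstsq(np.c_[w[:,0],w[:,1],np.ones(len(w))],w[:,2],rcond=None)[0].round(3))
f=load('scene6'); t=load('top6')
x=cv2.resize(f['frame'][120:300,200:330],None,fx=3,fy=3,interpolation=2);y=cv2.resize(t['frame'][110:245,335:450],None,fx=3.4,fy=4,interpolation=2);cv2.imwrite(f'pics/crop_{int(s["time"]*10)}.png',np.hstack([x,y])[...,::-1]); print(f'pics/crop_{int(s["time"]*10)}.png')
E
python3 m6.py 60
```

```text
time: 13.75
ee_pos: [570.4, -130.8, 160.7]
tool_rot: [[0.18, 0.753, 0.633], [0.984, -0.134, -0.121], [-0.007, 0.644, -0.765]]
ft_force: [-0.2, 0.2, -1.0]
finger_gap: 11.5
gripper_force: 30.0
shift cm to off 0.0 [ 3.1  -0.51 -5.5 ]
turn to down [ 7.73 39.37 -0.52] turn to final [ 0.39  0.05 -0.41]
carrier in cradle -0.8 107.3 17.4 joints [-0.47 -0.03  2.13  0.48  0.4  -0.68] [ 570.4 -130.8  160.7] [-0.2  0.2 -1. ] 11.513890469598456 29.99679207801819
axes yc [-0.631  0.12   0.766] zc [ 0.752 -0.144  0.643] ey [0.187 0.982 0.   ]
scene slope face n 558 z med 0.0 fit [ 0.012  0.007 -0.127]
  ledge n 8 y med -1.2
  lip n 159 [[ 3.2 24.1]
 [ 7.1 28.6]]
  plate x ext [-85.3  85.9]
  carrier n 1281 x [-60.3 -57.5  67.   68. ] y [ 61.   61.9 147.5 148.8] z med 21.1 fit [-1.2000e-02  3.3000e-02  1.7664e+01]
top slope face n 36 z med 2.1 fit [ 0.004 -0.034  2.842]
  ledge n 164 y med -0.4
  lip n 115 [[ 5.1 25.5]
 [10.7 28.1]]
  plate x ext [-87.7  85.3]
  carrier n 252 x [-5.5 16.4 68.5 68.9] y [ 64.5  66.7 150.6 152. ] z med 21.7 fit [ 1.8000e-02 -5.0000e-03  2.1267e+01]
pics/crop_137.png
```

```bash
cat >> g.py <<'E'
for off,dz in((20,4),(5,3),(1,1),(0,0)): print('  to off',off,'z+',dz,((C0+(86+off)*yc+(6+dz)*zc-3*ey-s['ee_pos'])/10).round(2))
E
python3 g.py 0
```

```text
shift cm to off 0.0 [ 3.13 -0.5  -5.59]
turn to down [ 7.78 39.47 -0.49] turn to final [ 0.43  0.15 -0.37]
carrier in cradle -0.9 108.2 17.8 joints [-0.47 -0.03  2.13  0.48  0.4  -0.68] [ 570.1 -130.8  161.6] [ 0.5  0.4 -1.2] 11.489351531908921 29.996783137321472
axes yc [-0.631  0.12   0.766] zc [ 0.752 -0.144  0.643] ey [0.187 0.982 0.   ]
  to off 20 z+ 4 [ 2.13 -0.52 -3.8 ]
  to off 5 z+ 3 [ 3.   -0.68 -5.01]
  to off 1 z+ 1 [ 3.1  -0.7  -5.45]
  to off 0 z+ 0 [ 3.09 -0.7  -5.59]
```

```bash
python3 -m pendant '{"xyz":[[0.5,-0.1,-1],[1,-0.2,-1.9],[1.6,-0.4,-2.9],[2.1,-0.5,-3.8],[2.1,-0.5,-3.8],[2.1,-0.5,-3.8],[2.1,-0.5,-3.8]],"turn":[[0.4,0.1,-0.4],[0.4,0.1,-0.4],[0.4,0.1,-0.4],[0.4,0.1,-0.4],[0.4,0.1,-0.4],[0.4,0.1,-0.4],[0.4,0.1,-0.4]],"hand":[0,0,0,0,0,0,0]}'; python3 g.py 0;  python3 m6.py 20
```

```text
time: 14.43
ee_pos: [590.9, -135.7, 123.7]
tool_rot: [[0.188, 0.752, 0.632], [0.982, -0.144, -0.121], [-0.0, 0.644, -0.765]]
ft_force: [-0.2, -0.1, -1.5]
finger_gap: 11.9
gripper_force: 30.0
shift cm to off 0.0 [ 1.06 -0.02 -1.8 ]
turn to down [ 7.54 39.36  0.05] turn to final [0.02 0.07 0.06]
carrier in cradle -1.8 65.5 9.6 joints [-0.46  0.1   2.1   0.59  0.31 -0.78] [ 590.9 -135.7  123.7] [-0.2 -0.1 -1.5] 11.869379235759896 29.996857345104218
axes yc [-0.631  0.12   0.766] zc [ 0.752 -0.144  0.643] ey [0.187 0.982 0.   ]
  to off 20 z+ 4 [ 0.06 -0.03 -0.01]
  to off 5 z+ 3 [ 0.93 -0.2  -1.22]
  to off 1 z+ 1 [ 1.03 -0.22 -1.66]
  to off 0 z+ 0 [ 1.02 -0.22 -1.8 ]
scene slope face n 138 z med 0.6 fit [ 0.014  0.07  -0.456]
  ledge n 6 y med 2.0
  lip n 158 [[ 3.1 23.6]
 [ 7.1 28.1]]
  plate x ext [-85.5  86. ]
  carrier n 1272 x [-61.5 -58.9  64.5  67.1] y [ 17.9  20.6 105.8 108.1] z med 13.3 fit [1.0000e-03 3.4000e-02 1.1093e+01]
top slope face n 22 z med 1.8 fit [ 0.004 -0.075  3.979]
  ledge n 122 y med -1.2
  lip n 115 [[ 4.  25.3]
 [10.1 27.5]]
  plate x ext [-87.8  85.2]
  carrier n 238 x [-58.1 -44.6  67.3  68.1] y [ 22.4  25.3 109.3 111.5] z med 14.1 fit [ 4.6000e-02 -4.0000e-03  1.2285e+01]
pics/crop_144.png
```

```bash
python3 -m pendant '{"xyz":[[0.3,-0.1,-0.4],[0.6,-0.1,-0.8],[0.9,-0.2,-1.2],[1.0,-0.2,-1.4],[1.0,-0.2,-1.6],[1.0,-0.2,-1.6],[1.0,-0.2,-1.6]],"turn":[[0,0,0],[0,0,0],[0,0,0],[0,0,0],[0,0,0],[0,0,0],[0,0,0]],"hand":[0,0,0,0,0,0,0]}'; python3 g.py 0;  python3 m6.py 0
```

```text
time: 15.12
ee_pos: [601.1, -137.7, 107.9]
tool_rot: [[0.188, 0.751, 0.633], [0.982, -0.144, -0.121], [-0.0, 0.644, -0.765]]
ft_force: [-12.7, 2.6, 14.2]
finger_gap: 12.0
gripper_force: 30.0
shift cm to off 0.0 [ 0.04  0.18 -0.22]
turn to down [ 7.55 39.4   0.05] turn to final [0.03 0.11 0.05]
carrier in cradle -1.9 46.7 7.5 joints [-0.45  0.15  2.08  0.66  0.28 -0.84] [ 601.1 -137.7  107.9] [-12.7   2.6  14.2] 12.022198127674837 30.00724107027054
axes yc [-0.631  0.12   0.766] zc [ 0.752 -0.144  0.643] ey [0.187 0.982 0.   ]
  to off 20 z+ 4 [-0.96  0.17  1.57]
  to off 5 z+ 3 [-0.09  0.    0.36]
  to off 1 z+ 1 [ 0.01 -0.02 -0.07]
  to off 0 z+ 0 [-0.   -0.01 -0.22]
scene slope face n 99 z med 1.1 fit [ 0.011 -0.133  6.054]
  ledge n 37 y med 8.9
  lip n 158 [[ 3.2 23.8]
 [ 7.1 27.9]]
  plate x ext [-85.8  86. ]
  carrier n 1114 x [-62.2 -56.8  63.9  66.8] y [ 8.6  9.5 87.9 89.9] z med 10.8 fit [-1.000e-03  4.800e-02  8.575e+00]
top slope face n 25 z med 1.1 fit [-0.01  -0.137  4.974]
  ledge n 103 y med 0.2
  lip n 121 [[ 4.1 25.3]
 [10.6 27.7]]
  plate x ext [-88.1  85.1]
  carrier n 238 x [-60.  -53.4  66.6  67.4] y [ 5.7  8.7 91.9 93.8] z med 11.8 fit [ 4.0000e-02 -1.0000e-02  1.0825e+01]
pics/crop_151.png
```

The carrier is on the ledge (about 19 N along the slope). I'll ease it off and bring it back to the slope.

```bash
python3 -m pendant '{"xyz":[[-0.1,0,0],[-0.14,0.02,0],[-0.14,0.02,0],[-0.14,0.02,0]],"turn":[[0,0,0],[0,0,0],[0,0,0],[0,0,0]],"hand":[0,0,0,0]}'; python3 g.py 0
```

```text
time: 15.55
ee_pos: [600.1, -137.8, 107.2]
tool_rot: [[0.189, 0.751, 0.632], [0.982, -0.145, -0.122], [-0.0, 0.644, -0.765]]
ft_force: [0.7, 0.9, 3.7]
finger_gap: 11.9
gripper_force: 30.0
shift cm to off 0.0 [ 0.13  0.19 -0.14]
turn to down [ 7.55 39.36  0.09] turn to final [0.02 0.08 0.09]
carrier in cradle -2.2 46.7 6.3 joints [-0.45  0.15  2.09  0.66  0.28 -0.84] [ 600.1 -137.8  107.2] [0.7 0.9 3.7] 11.90978540748584 30.000008046627045
axes yc [-0.631  0.12   0.766] zc [ 0.752 -0.144  0.643] ey [0.187 0.982 0.   ]
  to off 20 z+ 4 [-0.87  0.18  1.64]
  to off 5 z+ 3 [0.   0.01 0.43]
  to off 1 z+ 1 [ 0.1  -0.01 -0.  ]
  to off 0 z+ 0 [ 0.09 -0.   -0.14]
```

View pics/crop_151.png

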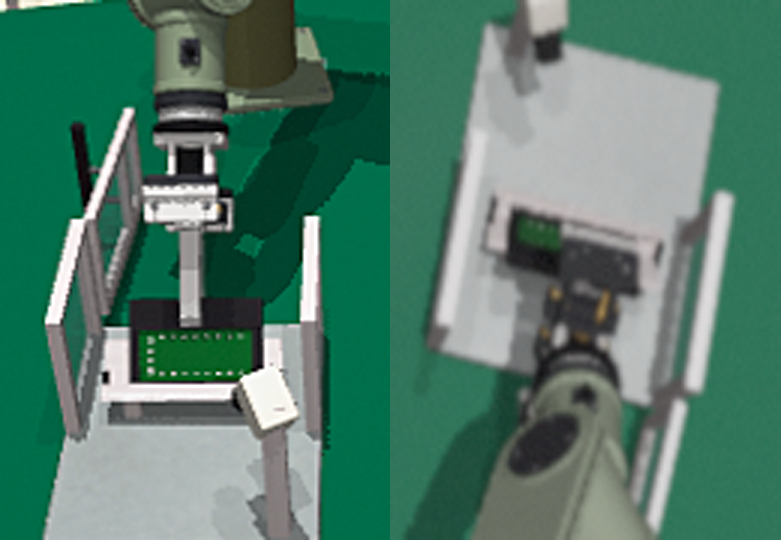

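The crop shows the solder side (green, with rows of joints, at (195,355)) up in the cradle, square and roughly centred, with the door open on the left at (115,205). I'll release and back off along the slope.

```bash
python3 -m pendant '{"xyz":[[0,0,0],[0,0,0],[0,0,0]],"turn":[[0,0,0],[0,0,0],[0,0,0]],"hand":[0,0,0]}' 4 && python3 -m pendant '{"xyz":[[0,0,0],[0,0,0],[0,0,0],[0,0,0],[0,0,0],[0,0,0],[0,0,0]],"turn":[[0,0,0],[0,0,0],[0,0,0],[0,0,0],[0,0,0],[0,0,0],[0,0,0]],"hand":[0.15,0.2,0.25,0.3,0.35,0.35,0.35]}'
```

```text
time: 15.8
ee_pos: [600.0, -137.8, 107.1]
tool_rot: [[0.189, 0.751, 0.632], [0.982, -0.144, -0.122], [-0.0, 0.644, -0.765]]
ft_force: [3.2, -0.3, 1.2]
finger_gap: 11.9
gripper_force: 4.0
time: 16.38
ee_pos: [599.0, -137.2, 106.1]
tool_rot: [[0.188, 0.753, 0.631], [0.982, -0.145, -0.121], [0.001, 0.642, -0.767]]
ft_force: [-0.5, 0.2, 0.1]
finger_gap: 32.8
gripper_force: 0.0
```

```bash
python3 -m pendant '{"xyz":[[-0.6,0.1,0.8],[-1.6,0.3,1.9],[-2.8,0.5,3.4],[-4.4,0.8,5.4],[-6,1.1,7.3],[-7.6,1.4,9.2],[-9.2,1.7,11.1],[-10.7,2,13],[-12.3,2.3,15],[-12.3,2.3,15],[-12.3,2.3,15],[-12.3,2.3,15]],"turn":[[0,0,0],[0,0,0],[0,0,0],[0,0,0],[0,0,0],[0,0,0],[0,0,0],[0,0,0],[0,0,0],[0,0,0],[0,0,0],[0,0,0]],"hand":[0.35,0.35,0.35,0.35,0.35,0.35,0.35,0.35,0.35,0.35,0.35,0.35]}'; python3 m6.py 0
```

```text
time: 17.38
ee_pos: [476.2, -114.3, 255.5]
tool_rot: [[0.189, 0.753, 0.63], [0.982, -0.145, -0.121], [0.001, 0.642, -0.767]]
ft_force: [-0.3, -0.1, 0.3]
finger_gap: 33.0
gripper_force: 0.0
scene slope face n 101 z med 1.6 fit [ 0.016 -0.192  7.869]
  ledge n 37 y med 8.9
  lip n 156 [[ 3.3 24.2]
 [ 7.1 28.4]]
  plate x ext [-85.7  86.2]
  carrier n 1172 x [-61.8 -57.   63.7  66.8] y [ 8.7  9.3 88.1 90.2] z med 9.9 fit [-4.00e-03  5.70e-02  7.02e+00]
top slope face n 34 z med 2.2 fit [-0.006 -0.053  5.075]
  ledge n 150 y med 2.5
  lip n 108 [[ 5.5 25.4]
 [10.8 27.9]]
  plate x ext [-87.7  85.3]
  carrier n 526 x [-58.9 -56.4  64.2  66.5] y [ 5.6  7.1 91.5 92.6] z med 11.2 fit [ 3.0000e-03 -1.0000e-03  1.0779e+01]
pics/crop_173.png
```

View pics/crop_173.png

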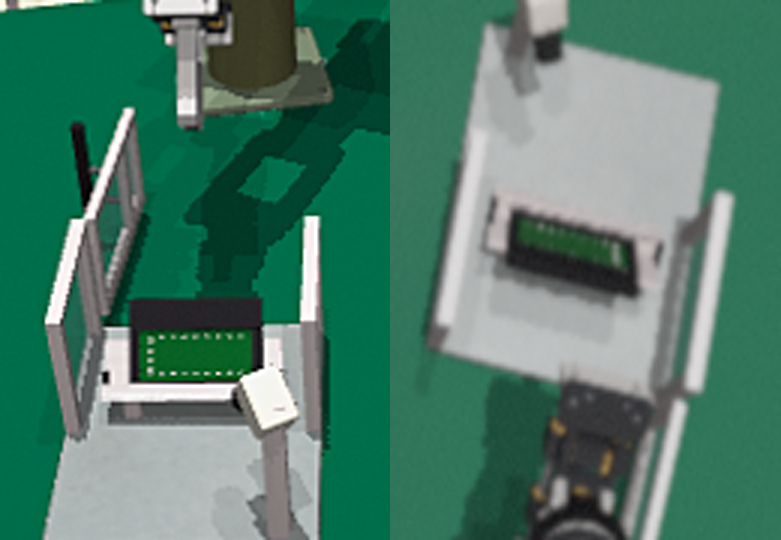

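The carrier lies flat in the cradle ((195,350) left, (570,252) right), solder side up and about 3 mm off centre. The door is open and the gripper is clear, so I'll hand in.

```bash
python3 -c "
from bench import bot
print(bot.finish_job())"
```

```text
the job is handed in; nothing more can be done
None
```

The job is handed in, though the hand-in returned no verdict: the guard door is open about 1.5 rad, the carrier is released in the station's cradle, solder side up and about 3 mm off centre, and the arm kept clear of the reel, bottle and bin.

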